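# Gather napkin rings on a rod

## Task

Take the rod from its forked stand by the handle, thread it through all three napkin rings that stand in their rack, and lift them off together. Then lay the loaded rod back level in both forks of the stand, handle overhanging the same end as before, with all three rings hanging between the two forks. Leave the solid coasters in the other rack alone.

Things in the scene. Friction and masses are not known exactly. Their poses are not given: they have to be found in the camera images.
- rod: Loose steel rod, 10 mm thick, wooden handle, 100 g. Origin: middle of the handle on the rod's axis; x axis points to the tip. Handle 22 x 22 mm square, x = -40 to 40 mm: grip it here from above, across the rod. Bare rod x = 40 to 260 mm. Starts level in the stand, axis 95 mm above the worktop, handle overhanging to the left, tip to the right. Centre of mass about 100 mm from the origin.
- stand: Fixed stand: wooden base 200 x 66 x 14 mm with two upright steel Y forks at x = -75 and 75 mm (8 mm wire). Origin: centre of the underside; x axis along the rod from handle end to tip end. Each fork is a V open upward, arms at 45 degrees, 44 mm wide between the arm ends, which are 108 mm above the worktop; the wire's apex is at 82 mm.
- stand_rest (a point): Where the rod's origin lies when the rod is home in the forks: 145 mm from the stand's origin on its -x side, 95 mm above the worktop, outside the base, so that the handle overhangs. Axes as the stand's. The forks are at x = 70 and 220 mm from here.
- ring_rack: Fixed light wooden rack, base 100 x 84 mm, holding the napkin rings on edge in a row along its x axis, centres 57 mm above the worktop. Origin: centre of the underside; x points roughly to the right: enter from its -x side. Guide pegs 30 mm either side of the middle line, 70 mm high; the line through the holes is clear. A like rack with coasters stands nearer or farther.
- ring_1: Loose wooden napkin ring on edge: outside diameter 64 mm, hole 44 mm, 13 mm thick, 20 g. Origin: its centre; x axis: the axis of the hole (turns with it as it rolls). Stands at x = -24 mm of ring_rack.
- ring_2: The same kind of ring, at x = 0 of ring_rack.
- ring_3: The same kind of ring, at x = +24 mm of ring_rack.
- disc_1: Loose solid wooden coaster without a hole, 84 mm diameter, 9 mm thick, so larger and thinner than the rings, on edge in the other rack (112 mm high over the coasters, built like ring_rack); not to be touched. Origin: its centre.
- disc_2: The same kind of coaster, middle of the other rack.
- disc_3: The same kind of coaster, in the other rack.
There are look-alikes about, which are no part of the job. What is shaped like the ring_2 but blue, green or purple is not meant.

How it is judged (in metres and radians):
On the way:
1. all three rings are on the rod together and lifted at least 20 mm above where they stood (x of ring_1 in the frame of rod between 0.05 and 0.255 m and y of ring_1 in the frame of rod between -0.026 and 0.026 m and z of ring_1 in the frame of rod between -0.026 and 0.026 m and x of ring_2 in the frame of rod between 0.05 and 0.255 m and y of ring_2 in the frame of rod between -0.026 and 0.026 m and z of ring_2 in the frame of rod between -0.026 and 0.026 m and x of ring_3 in the frame of rod between 0.05 and 0.255 m and y of ring_3 in the frame of rod between -0.026 and 0.026 m and z of ring_3 in the frame of rod between -0.026 and 0.026 m and z of each of ring_1, ring_2, ring_3 in the frame of ring_rack above 0.078 m), for 0.2 s.
At the end, for the whole second after the job is handed in: Rod in both forks, handle on its former side: origin within 30 mm along, 10 mm across and 10 mm in height of the rest point, axis within 6 degrees of the stand's; all three ring centres on the rod within 68 mm of the stand's middle, between the forks; rod and rings at rest (x of rod in the frame of stand_rest between -0.03 and 0.03 m and y of rod in the frame of stand_rest between -0.01 and 0.01 m and z of rod in the frame of stand_rest between -0.01 and 0.01 m and angle between the x axis of rod and the x axis of stand, either way round below 0.105 rad and linear speed of each of rod, ring_1, ring_2, ring_3 below 0.03 m/s and x of ring_1 in the frame of rod between 0.05 and 0.255 m and y of ring_1 in the frame of rod between -0.026 and 0.026 m and z of ring_1 in the frame of rod between -0.026 and 0.026 m and x of ring_2 in the frame of rod between 0.05 and 0.255 m and y of ring_2 in the frame of rod between -0.026 and 0.026 m and z of ring_2 in the frame of rod between -0.026 and 0.026 m and x of ring_3 in the frame of rod between 0.05 and 0.255 m and y of ring_3 in the frame of rod between -0.026 and 0.026 m and z of ring_3 in the frame of rod between -0.026 and 0.026 m and x of ring_1 in the frame of stand between -0.068 and 0.068 m and x of ring_2 in the frame of stand between -0.068 and 0.068 m and x of ring_3 in the frame of stand between -0.068 and 0.068 m); the robot touches nothing.
It fails at once if a coaster is moved more than 20 mm (distance of any of disc_1, disc_2, disc_3 from where it was at the start of the episode above 0.02 m).
It also fails if it takes over 58 s, if anything falls off the work surface, if the arm or the gripper's body presses on something with over 40 N, if the wrist force passes 120 N, or if a joint passes its speed limit or range.

## Robot

A 6-joint arm with a two-finger parallel gripper is mounted at the origin on a cart in front of the work surface, level with it; the furniture and walls round the work are solid. World frame = base frame: x ahead of the robot, y to its left, z up, the work surface at z = 0. Lengths are in mm, angles in rad, forces in N, time in s.
With the tool pointing down it reaches from about 350 to 775 mm from the base axis. Payload 7.3 kg.
Tool frame: the origin (TCP) lies at the very end of the fingers, on their centre line; the grasp point (between the pads) lies 19 mm behind it; z points along the fingers, y is the line along which they close (so a half turn about z gives the same grasp; the last joint's range is limited). The gripper opens to 92 mm and grips with 3 to 60 N. Pads are 19 mm wide; open, the fingers measure 130 mm over their backs; the gripper's body (75 mm by 190 mm) begins 47 mm behind the grasp point.
Start: joints at [-1.341, 0.342, 1.524, -0, 1.275, -0.146], TCP at [192.707, -488.374, 226.741] pointing down, gripper open.
Joint ranges: [-2.53, 2.53], [-0.77, 2.02], [0.04, 2.7], [-1, 4.14], [0.28, 2.66], [-3.11, 3.11]. Speed limits (rad/s): [2.57, 2.57, 3.14, 3.14, 3.14, 3.14].

## Interface

Orientations are given as [roll, pitch, yaw] about the fixed x, y, z axes, in that order (R = Rz(yaw) Ry(pitch) Rx(roll)).
In Python, from plant import bot gives the robot as it stands.
- The arm moves only by the tool apply_moves, never from a script. Its argument "motion" is text: rows parted by semicolons, each of 4 numbers parted by spaces: the shift along the tool's x, y, z in m, then the turn about the tool's z in degrees. A call has 1 to 8 rows; each row shifts and turns the commanded pose from where the row before left it, along the tool's axes as they then stand; what a row does not reach is not made up. A row lasts 1/8 s, in which the tool goes at most 62.5 mm and 10.7 degrees, less where a joint would pass 70% of its speed; a pose out of reach is approached as far as the arm can. A call with a gripper value outside its range is refused whole. "fingers" is the opening, from -1 (shut) to 1 (fully open), set as the call begins (left out, the last holds). The fingers move at their own pace and stop on an object; the grip force is fixed at half the most. Time passes only in rows, so rows that do not move let the fingers close. It gives the time, the measured TCP pose, the force, the opening and the grip force at its end, in the units of the state.
- bot.get_obs(): the state, without advancing time (a new reading comes with each control period).
- bot.capture(name): name is "side" or "top" or "wrist"; returns a dict with "img" (480x640x3 uint8, blue, green, red), "range_z" (480x640 float32, mm along the optical axis (not along the pixel's ray), 0 where there is no reading), "fx", "fy", "cx", "cy" (pixels), "world_from_camera" (4x4, takes a point from camera to world coordinates); the wrist camera has in their place "mount" (4x4, takes a point from camera to tool coordinates, whose origin is the TCP and whose axes are the flange's). Camera axes: x right, y down, z forward; pixel columns grow to the right and rows downward; lengths in mm; the calibration is good to about 2 mm. A picture is of the moment at which its call begins: read the wrist's pose just before it.
- bot.close_job(): hands the job in; it is judged then, once.
Trained networks look in a picture, given as the dict that the camera call returned (one of the last four; its "shot" number tells which), for a name from the list of things; names that differ only in an ending like _2 or _b are one class to them, and where a whole thing is asked for, a point or a joint stands for the part that bears it (a point fixed in the world has none). Each returns a list of dicts, best first, with "p" (0 to 1); they miss things now and then, are a little off and sometimes report something else, mostly with a low value. They report only what shows in the picture. A call takes as long as a camera call. They do not tell look-alikes from the thing itself.
- bot.cut_out(picture, thing): "pixels" (480x640 bool, what is visible of it) and "point" ([column, row] in pixels, amid what is visible of it).
The state is a dict: "time": time; "joint_positions": joint angles; "dq": joint speeds; "tau": joint torques, N m; "tool_pos": TCP position; "tcp_rot": TCP orientation; "contact_force": force on the tool from outside, world axes, zero at the start; "moment": the same for the moment, N m; "grip_width": finger opening in mm; "finger_force": force on a finger pad.
Only numpy, scipy, OpenCV 4.12 (cv2) and the standard library are available. Lean on these libraries where they do the work, as an engineer would, in place of code of your own. Each camera call takes 0.05 s, during which the arm holds its last target. There are 200 camera calls.

## Working session

There is one attempt and no reset: what is moved stays moved. The work goes in short steps, Python scripts to look and compute and a tool call to move; the robot and the scene stay as the last step left them, time stands still between calls to the robot, and variables do not carry over. Pictures are saved under pics/ and viewed, at most 10 in all, crops included, and the job is handed in when it is done.

Besides the shell and the picture viewer there is one more tool, called after "Emit:" in YAML: its name, and indented under it one key for each argument. apply_moves: Moves the arm, as the interface text tells. Its arguments: {"type":"object","properties":{"motion":{"type":"string"},"fingers":{"type":"number"}},"required":["motion"]}

```bash
ls; mkdir -p pics; cat > h.py <<'E'
import numpy as np, cv2
from plant import bot
def cloud(d, T=None):
    T = d["world_from_camera"] if T is None else T
    z=d["range_z"]; v,u=np.mgrid[:480,:640]
    P=np.stack([(u-d["cx"])*z/d["fx"],(v-d["cy"])*z/d["fy"],z,np.ones_like(z)],-1)
    W=(P@np.array(T).T)[...,:3]; W[z==0]=np.nan
    return W
E
python3 - <<'E'
from h import *
o=bot.get_obs(); print({k:np.round(v,3) for k,v in o.items()})
for n in("top","side"):
    d=bot.capture(n); cv2.imwrite(f"pics/{n}0.png",d["img"]); W=cloud(d)
    print(n,np.round(d["world_from_camera"],2).tolist())
    for t in("rod","stand","ring_rack","ring_1","disc_1"):
        for r in bot.cut_out(d,t):
            Q=W[r["pixels"]]; Q=Q[~np.isnan(Q[:,0])]
            print(t,round(r["p"],2),np.round(r["point"]),len(Q),np.round(np.median(Q,0)) if len(Q) else "",np.round(np.percentile(Q,[3,97],axis=0)).tolist() if len(Q) else "")
E
```

```text
pics
{'time': np.float64(0.0), 'joint_positions': array([-1.341,  0.343,  1.525, -0.   ,  1.275, -0.146]), 'dq': array([-0.   ,  0.   ,  0.001,  0.002, -0.   , -0.   ]), 'tau': array([-2.0000e-03, -4.3125e+01, -2.4422e+01,  7.2000e-02,  5.6000e-02,
       -0.0000e+00]), 'tool_pos': array([ 192.624, -487.942,  226.034]), 'tcp_rot': array([-3.14 , -0.   ,  0.376]), 'contact_force': array([0.014, 0.397, 0.266]), 'moment': array([-0.056, -0.012,  0.039]), 'finger_force': np.float64(0.0), 'grip_width': np.float64(91.847)}
top [[-0.02, -0.98, 0.18, 304.37], [-1.0, 0.01, -0.03, 97.32], [0.02, -0.18, -0.98, 1164.3], [0.0, 0.0, 0.0, 1.0]]
rod 0.97 [196. 275.] 1214 [426. 308. 100.] [[415.0, 117.0, 93.0], [434.0, 395.0, 108.0]]
rod 0.59 [469. 221.] 199 [ 521. -195.  105.] [[490.0, -200.0, 48.0], [562.0, -190.0, 111.0]]
stand 0.91 [251. 279.] 2973 [420. 213.  14.] [[395.0, 121.0, 8.0], [457.0, 303.0, 102.0]]
stand 0.67 [446. 217.] 200 [ 525. -147.  104.] [[492.0, -152.0, 76.0], [567.0, -142.0, 112.0]]
stand 0.45 [469. 214.] 169 [ 532. -195.  105.] [[493.0, -206.0, 57.0], [566.0, -191.0, 112.0]]

[... 1448 characters left out ...]
1.] [[504.0, 129.0, 1.0], [556.0, 166.0, 61.0]]
ring_1 0.71 [441. 294.] 619 [ 636. -128.   62.] [[601.0, -133.0, 3.0], [674.0, -71.0, 88.0]]
ring_1 0.67 [435. 283.] 387 [ 634. -104.   72.] [[602.0, -108.0, 30.0], [657.0, -95.0, 88.0]]
ring_1 0.57 [420. 277.] 236 [619. -80.  80.] [[601.0, -85.0, 57.0], [651.0, -69.0, 88.0]]
ring_1 0.57 [370. 279.] 291 [550.  -9.  43.] [[541.0, -21.0, 8.0], [561.0, 33.0, 63.0]]
disc_1 0.82 [391. 307.] 474 [ 514. -177.   98.] [[493.0, -181.0, 57.0], [556.0, -169.0, 110.0]]
disc_1 0.6 [392. 299.] 471 [ 513. -153.   98.] [[494.0, -168.0, 61.0], [557.0, -145.0, 110.0]]
disc_1 0.57 [411. 326.] 1537 [ 532. -202.   76.] [[493.0, -205.0, 31.0], [567.0, -193.0, 109.0]]
```

View pics/top0.png

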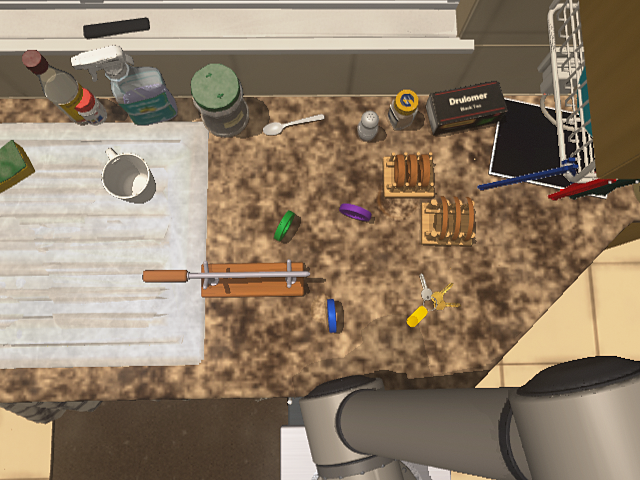

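```bash
python3 - <<'E'
from h import *
d=bot.capture("top"); W=cloud(d)
cv2.imwrite("pics/crop.png",cv2.resize(d["img"][140:340,130:500],None,fx=2.1,fy=2.1,interpolation=cv2.INTER_CUBIC))
def line(Q,n):
    vx,vy,x,y=cv2.fitLine(Q[:,:2].astype(np.float32),cv2.DIST_HUBER,0,.01,.01).ravel(); 
    print(n,len(Q),"yaw",np.degrees(np.arctan2(vy,vx)),"at",x,y)
for r in bot.cut_out(d,"rod")[:1]:
    Q=W[r["pixels"]]; Q=Q[~np.isnan(Q[:,0])]
    h=Q[Q[:,2]>102]; line(h,"handle"); print(np.percentile(h,[1,50,99],axis=0))
    b=Q[(Q[:,2]>90)&(Q[:,1]<300)]; line(b,"bare"); print(np.percentile(b,[1,50,99],axis=0))
# rings from tops: highest points
A=W.reshape(-1,3)
for lo,hi in((-150,-40),):
    m=(A[:,0]>590)&(A[:,0]<670)&(A[:,1]>lo)&(A[:,1]<hi)
    R=A[m&(A[:,2]>84)]; line(R,"ringtops")
    B=A[m&(A[:,2]>5)&(A[:,2]<24)]; print("base",cv2.minAreaRect(B[:,:2].astype(np.float32)))
    P=A[m&(A[:,2]>64)&(A[:,2]<74)]
for r in bot.cut_out(d,"ring_1"):
    Q=W[r["pixels"]]; Q=Q[~np.isnan(Q[:,0])]
    t=Q[Q[:,2]>Q[:,2].max()-6]; print(r["point"],t.mean(0),Q[:,2].max())
E
```

```text
handle 476 yaw 89.94604 at 425.53723 348.3293
[[415.70387991 156.42010877 102.08476408]
 [425.52284679 359.43827121 104.6057883 ]
 [436.05723673 399.13384822 109.76332167]]
bare 559 yaw -89.98248 at 425.91547 203.6053
[[421.48428868 108.34497166  92.56325659]
 [425.92339511 205.63776533  98.05444214]
 [431.30268458 297.98299608 102.81141041]]
ringtops 277 yaw 87.63439 at 628.2743 -97.11561
base ((629.9095458984375, -97.77421569824219), (79.80155181884766, 100.6411361694336), 0.02559603936970234)
[424.3, 169.4] [ 627.70772018 -119.44251508   88.64176828] 92.86995551252562
[408.2, 172.3] [628.33118068 -97.55635167  88.04707409] 91.76547087865038
[400.6, 173.2] [629.49237464 -73.74514918  87.51976366] 91.47191717705823
[331.3, 316.3] [353.29038161  61.88482991  61.81473299] 65.70692840352717
[281.6, 228.4] [527.05220167 151.57095774  62.33176448] 66.0802183324854
```

The top view shows the rod with its handle at (165,276) and tip at (310,274). The brown holed rings in the light rack are at (393–425,170).

Possible confusions:
- The green (285,226), purple (355,212) and blue (332,315) rings are look-alikes.
- The solid coasters are at (445–470,220).

I choose the rack at (408,177) and will check it in the crop.

View pics/crop.png

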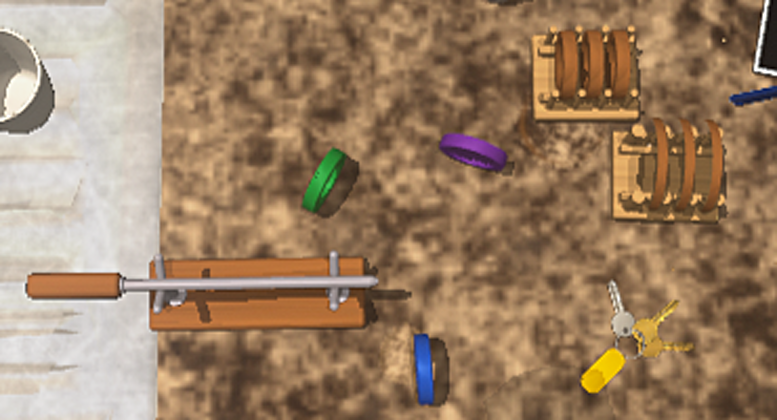

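```bash
python3 - <<'E'
from h import *
d=bot.capture("top"); A=cloud(d).reshape(-1,3)
for x0,x1,y0,y1 in((595,660,-260,-135),(595,660,-60,260),(520,740,-10,90),(520,740,180,290),(400,650,100,420)):
    m=(A[:,0]>x0)&(A[:,0]<x1)&(A[:,1]>y0)&(A[:,1]<y1); B=A[m]; k=B[B[:,2].argsort()[-1]]; print((x0,x1,y0,y1),np.round(np.percentile(B[:,2],[50,97,99.7])),k.round())
E
```

```text
(595, 660, -260, -135) [521. 606. 613.] [ 641. -242.  615.]
(595, 660, -60, 260) [-1. 19. 41.] [599. -59.  72.]
(520, 740, -10, 90) [-0. 59. 86.] [725.  -6.  91.]
(520, 740, 180, 290) [ -0. 142. 147.] [734. 269. 149.]
(400, 650, 100, 420) [  1. 102. 108.] [405. 137. 111.]
```

Emit:
apply_moves:
  motion: "0 0 0 -9.8;0 0 0 -9.8;0 0 0 -9.8;0 0 0 -9.8;0 0 0 -9.8;0 0 0 -9.8;0 0 0 -9.7"
  fingers: 0.2

```text
time: 1.68
tool_pos: [192.7, -488.4, 226.7]
tcp_rot: [3.142, 0.0, 1.577]
contact_force: [0.0, 0.3, 0.6]
grip_width: 55.3
finger_force: 0.0
```

The crop shows the thick holed rings in the upper rack at (587,75) and the coasters in the lower rack at (668,170), so the choice holds. Next I set out for the handle, and check a few obstacles.

Emit:
apply_moves:
  motion: "0.05 0.03 0 0;0.052 0.032 0 0;0.052 0.034 0 0;0.052 0.034 0 0;0.052 0.034 0 0;0.052 0.034 0 0;0.052 0.034 0 0;0.052 0.034 0 0"

```text
time: 2.68
tool_pos: [459.5, -72.4, 227.1]
tcp_rot: [3.141, 0.001, 1.571]
contact_force: [1.4, -0.4, 0.7]
grip_width: 55.4
finger_force: 0.0
```

```bash
python3 - <<'E'
from h import *
d=bot.capture("top"); W=cloud(d)
for u,v in((478,188),(482,187),(490,185),(500,183),(520,178),(493,170),(500,150),(500,110)): print((u,v),W[v,u].round())
A=W.reshape(-1,3); m=(A[:,2]>95)&(A[:,2]<320)&(A[:,0]>560)&(A[:,1]>-300)&(A[:,1]<300); B=A[m]
for y in range(-300,300,50):
    C=B[(B[:,1]>=y)&(B[:,1]<y+50)]
    if len(C)>3: print(y,"min x",C[:,0].min().round(),len(C))
E
```

```text
(478, 188) [455. -72. 587.]
(482, 187) [456. -76. 587.]
(490, 185) [458. -84. 586.]
(500, 183) [460. -95. 585.]
(520, 178) [ 467. -118.  579.]
(493, 170) [476. -91. 579.]
(500, 150) [ 685. -290.   11.]
(500, 110) [ 751. -279.   61.]
-300 min x 808.0 1702
-250 min x 809.0 1820
-200 min x 792.0 2197
-150 min x 741.0 2158
-100 min x 735.0 2398
-50 min x 790.0 2123
0 min x 792.0 2155
50 min x 792.0 2136
100 min x 792.0 2170
150 min x 792.0 2180
200 min x 726.0 2751
250 min x 719.0 3333
```

Emit:
apply_moves:
  motion: "0.052 0 0 0;0.052 0 0 0;0.052 -0.005 0 0;0.052 -0.005 0 0;0.052 -0.006 0 0;0.052 -0.006 0 0;0.052 -0.006 0 0;0.042 -0.006 0 0"

```text
time: 3.72
tool_pos: [423.8, 333.7, 226.7]
tcp_rot: [3.141, -0.0, 1.572]
contact_force: [0.4, 0.1, -0.3]
grip_width: 55.2
finger_force: 0.0
```

```bash
python3 - <<'E'
from h import *
from scipy.spatial.transform import Rotation as R
o=bot.get_obs(); d=bot.capture("wrist"); print(np.round(d["mount"],2).tolist())
T=np.eye(4); T[:3,:3]=R.from_euler("xyz",o["tcp_rot"]).as_matrix(); T[:3,3]=o["tool_pos"]
W=cloud(d,T@d["mount"]); cv2.imwrite("pics/w0.png",d["img"]); print(o["tool_pos"],o["time"])
for r in bot.cut_out(d,"rod")[:2]:
    Q=W[r["pixels"]]; Q=Q[~np.isnan(Q[:,0])]; Q=Q[(Q[:,2]>80)]
    print(r["p"],len(Q),np.percentile(Q,[1,5,50,95,99],axis=0).round(1).tolist())
    for y in range(300,400,10):
        C=Q[abs(Q[:,1]-y)<5]
        if len(C)>5: print(y,np.percentile(C[:,0],[3,97]).round(1),np.median(C[:,2]).round(1),len(C))
E
```

```text
[[-0.0, -0.97, -0.25, 66.79], [1.0, -0.0, -0.0, 0.35], [0.0, -0.25, 0.97, -157.78], [0.0, 0.0, 0.0, 1.0]]
[423.76907598 333.70977127 226.69758999] 3.725
0.69 3889 [[417.4, 210.3, 96.1], [418.8, 223.9, 97.6], [427.8, 347.6, 104.5], [436.9, 393.9, 106.2], [438.2, 398.1, 106.7]]
300 [424.1 432.1] 98.7 123
310 [424.  432.1] 98.8 134
320 [419.4 436. ] 103.8 185
330 [417.1 437.8] 105.1 354
340 [417.2 437.9] 105.0 372
350 [418.  438.4] 105.0 367
360 [418.1 438.3] 105.0 375
370 [418.1 437.4] 105.1 371
380 [418.1 437.2] 105.1 381
390 [418.1 437.8] 104.9 397
```

Emit:
apply_moves:
  motion: "0 0.003 0.03 0;0 0 0.03 0;0 0 0.03 0;0 0 0.025 0;0 0 0.02 0;0 0 0.015 0;0 0 0 0"

```text
time: 4.7
tool_pos: [426.9, 331.0, 75.9]
tcp_rot: [-3.14, 0.001, 1.571]
contact_force: [0.5, -0.0, -0.3]
grip_width: 55.2
finger_force: 0.0
```

Emit:
apply_moves:
  motion: "0 0 0 0;0 0 0 0;0 0 0 0;0 0 0 0;0 0 0 0;0 0 0 0"
  fingers: -1

```text
time: 5.45
tool_pos: [427.6, 331.9, 76.9]
tcp_rot: [3.141, -0.0, 1.571]
contact_force: [2.4, 1.0, 1.0]
grip_width: 21.8
finger_force: 30.0
```

Emit:
apply_moves:
  motion: "0 0 -0.008 0;0 0 -0.012 0;0 0 -0.015 0;0 0 -0.02 0;0 0 -0.015 0;0 0 0 0"

```text
time: 6.2
tool_pos: [427.9, 332.1, 148.2]
tcp_rot: [3.139, -0.001, 1.571]
contact_force: [-0.2, 0.1, -1.8]
grip_width: 21.8
finger_force: 30.0
```

```bash
cat >> h.py <<'E'
def rod(name="top"):
    o=bot.get_obs(); d=bot.capture(name); W=cloud(d); t=o["tool_pos"]
    A=W.reshape(-1,3); m=(abs(A[:,0]-t[0])<25)&(A[:,1]<t[1]-20)&(A[:,1]>t[1]-245)&(abs(A[:,2]-t[2]-19)<40)
    Q=A[m]; print("tcp",t.round(1),"n",len(Q))
    r=bot.cut_out(d,"rod")
    if r:
        Q=W[r[0]["pixels"]]; Q=Q[~np.isnan(Q[:,0])]; Q=Q[(abs(Q[:,0]-t[0])<30)&(abs(Q[:,2]-t[2]-19)<60)]
        for y in np.arange(-235,-20,30): 
            C=Q[abs(Q[:,1]-t[1]-y)<15]
            if len(C)>5: print("rel y",y,"x",np.median(C[:,0]).round(1),"z",np.percentile(C[:,2],[50,90]).round(1))
        print("ymin",Q[:,1].min())
    return d,W
E
python3 -c "
from h import *
rod()"
```

```text
tcp [427.9 332.1 148.2] n 719
rel y -235 x 426.1 z [168.3 170.8]
rel y -205 x 426.4 z [168.3 171.2]
rel y -175 x 426.3 z [169.2 171.4]
rel y -145 x 426.5 z [169.  171.2]
rel y -115 x 426.6 z [169.3 171.2]
rel y -85 x 426.0 z [169.  171.7]
rel y -55 x 426.2 z [169.  171.9]
rel y -25 x 426.7 z [168.6 171.4]
ymin 102.4897297098236
```

Emit:
apply_moves:
  motion: "-0.01 0.015 0 0;-0.02 0.027 0 0;-0.02 0.027 0 0;-0.022 0.03 0 0;-0.022 0.03 0 0;-0.02 0.027 0 0;-0.02 0.026 0 0;-0.013 0.017 0 0"

```text
time: 7.3
tool_pos: [627.9, 182.4, 145.4]
tcp_rot: [-3.14, 0.001, 1.57]
contact_force: [0.7, 0.3, -2.6]
grip_width: 21.5
finger_force: 30.0
```

Emit:
apply_moves:
  motion: "0 0 0.01 0;0 0 0.02 0;0 0 0.02 0;0 0 0.02 0;0 0 0.018 0;0 0 0.013 0;0 0 0.01 0;0 0 0 0"

```text
time: 8.3
tool_pos: [625.9, 184.8, 34.9]
tcp_rot: [-3.14, 0.0, 1.571]
contact_force: [0.1, 0.1, -1.7]
grip_width: 21.7
finger_force: 30.0
```

```bash
python3 -c "
from h import *
d,W=rod()
s=bot.capture('side'); a=d['img'][120:320,230:500]; cv2.imwrite('pics/c2.png',np.vstack([cv2.resize(a,(640,474))[:290],cv2.resize(s['img'][180:380,230:550],(640,400))[:300]]))"
```

```text
tcp [625.9 184.8  34.9] n 566
rel y -235 x 623.3 z [55.1 58.3]
rel y -205 x 623.8 z [55.6 57.9]
rel y -175 x 624.1 z [56.3 59.6]
rel y -145 x 623.9 z [55.5 58.1]
rel y -115 x 622.1 z [55.3 58. ]
rel y -85 x 623.1 z [55.6 58.5]
ymin -40.88504949424143
```

View pics/c2.png

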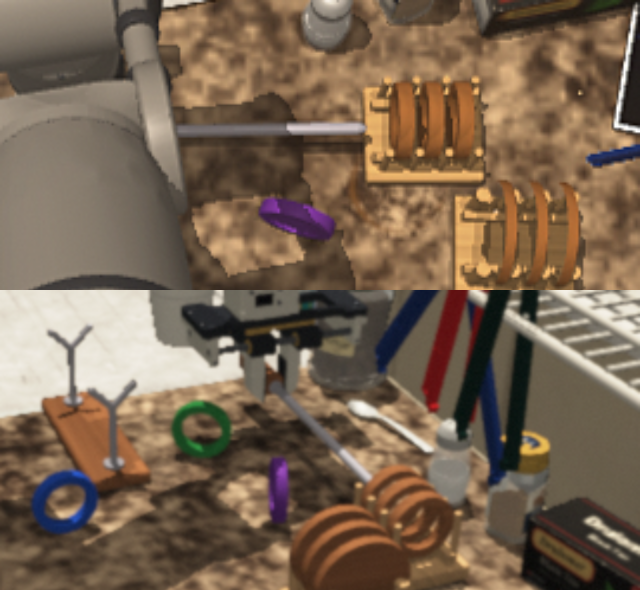

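The rod tip (top part, 365,128) lines up with the rings. Utensils hang on the right, so I check where they are before inserting.

```bash
python3 - <<'E'
from h import *
d=bot.capture("top"); W=cloud(d)
for u,v in((480,187),(484,186),(492,185),(500,183),(520,179),(540,176),(552,194),(570,189)): print("top",(u,v),W[v,u].round())
s=bot.capture("side"); W=cloud(s)
for x,y in((380,360),(400,340),(430,400),(460,430),(470,400),(490,440),(495,465),(517,460)):
    u,v=230+x//2, 180+(y-290)//2; print("side",(u,v),W[v,u].round())
E
```

```text
top (480, 187) [ 540. -169.  265.]
top (484, 186) [ 540. -173.  272.]
top (492, 185) [ 539. -183.  283.]
top (500, 183) [ 538. -191.  297.]
top (520, 179) [ 536. -212.  325.]
top (540, 176) [ 534. -233.  348.]
top (552, 194) [ 521. -272.  290.]
top (570, 189) [ 519. -282.  330.]
side (420, 215) [ 541. -180.  258.]
side (430, 205) [ 541. -205.  285.]
side (445, 235) [ 518. -284.  279.]
side (460, 250) [ 521. -317.  273.]
side (465, 235) [ 520. -325.  298.]
side (475, 255) [ 539. -325.  266.]
side (477, 267) [ 540. -332.  252.]
side (488, 265) [ 528. -367.  277.]
```

Emit:
apply_moves:
  motion: "0 0.004 -0.001 0;-0.005 0 0 0;-0.01 0 0 0;-0.012 0 0 0;-0.014 0 0 0;-0.014 0 0 0;-0.014 0 0 0;-0.011 0 0 0"

```text
time: 9.55
tool_pos: [630.4, 103.7, 36.7]
tcp_rot: [3.142, 0.0, 1.571]
contact_force: [-0.0, 0.7, -0.9]
grip_width: 21.8
finger_force: 30.0
```

Emit:
apply_moves:
  motion: "-0.008 0 0 0;-0.012 0 0 0;-0.014 0 0 0;-0.014 0 0 0;-0.014 0 0 0;-0.012 0 0 0;-0.008 0 0 0;0 0 0 0"

```text
time: 10.55
tool_pos: [630.4, 22.3, 36.7]
tcp_rot: [3.142, 0.0, 1.571]
contact_force: [0.1, 0.2, -1.5]
grip_width: 21.5
finger_force: 30.0
```

```bash
cat >> h.py <<'E'
def rings(d,W,x,y):
    for r in bot.cut_out(d,"ring_1"):
        Q=W[r["pixels"]]; Q=Q[~np.isnan(Q[:,0])]; Q=Q[(abs(Q[:,0]-x)<60)&(abs(Q[:,1]-y)<140)]
        if len(Q)>30:
            t=Q[Q[:,2]>np.percentile(Q[:,2],98)-6]; print("ring",round(r["p"],2),t.mean(0).round(1),Q[:,2].max().round())
E
python3 -c "
from h import *
d,W=rod(); rings(d,W,628,-97)"
```

```text
tcp [630.4  22.3  36.7] n 667
rel y -205 x 627.1 z [57.2 59.7]
rel y -175 x 627.5 z [57.6 60.5]
ymin -200.87292222150344
ring 0.83 [ 628.1 -121.4   86.8] 92.0
ring 0.58 [627.3 -98.3  87.2] 92.0
```

Emit:
apply_moves:
  motion: "0 0 -0.008 0;0 0 -0.005 0;0 0 -0.004 0;0 0 -0.005 0;0 0 -0.007 0;0 0 -0.008 0;0 0 -0.008 0;0 0 -0.008 0"

```text
time: 11.7
tool_pos: [630.5, 22.8, 90.3]
tcp_rot: [3.141, 0.0, 1.571]
contact_force: [0.2, 0.9, -1.0]
grip_width: 21.7
finger_force: 30.0
```

Emit:
apply_moves:
  motion: "0 0 -0.009 0;0 0 -0.01 0;0 0 -0.012 0;0 0 -0.014 0;0 0 -0.015 0;0 0 -0.014 0;0 0 -0.007 0;0 0 0 0"

```text
time: 12.7
tool_pos: [630.6, 22.8, 171.3]
tcp_rot: [3.141, 0.0, 1.571]
contact_force: [-0.3, 0.3, -2.8]
grip_width: 21.7
finger_force: 30.0
```

```bash
python3 -c "
from h import *
d,W=rod(); rings(d,W,628,-97)
s=bot.capture('side'); a=d['img'][120:320,230:500]; cv2.imwrite('pics/c3.png',np.vstack([cv2.resize(a,(640,474))[:290],cv2.resize(s['img'][180:380,230:550],(640,400))[:300]]))"
```

```text
tcp [630.6  22.8 171.3] n 670
rel y -235 x 627.6 z [191.7 193.8]
rel y -205 x 628.3 z [191.7 193.9]
rel y -175 x 628.5 z [191.3 193.3]
rel y -145 x 628.0 z [191.3 193.5]
ymin -202.21397238342453
ring 0.68 [ 628.7 -121.4  201.2] 207.0
```

View pics/c3.png

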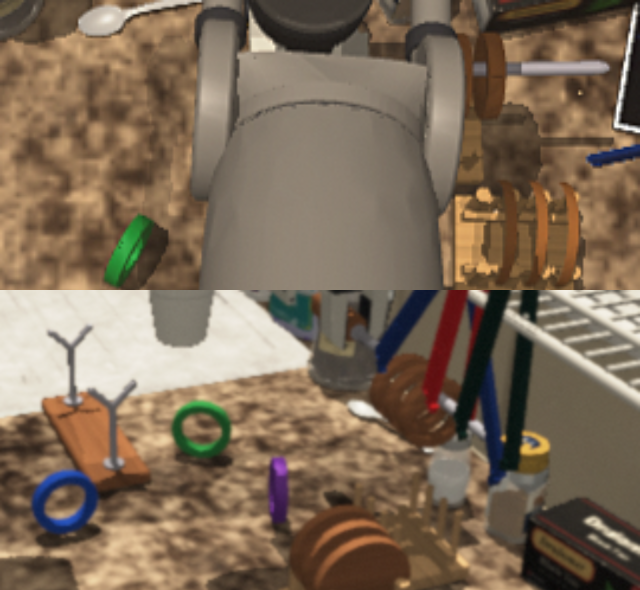

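All three rings hang on the level rod and the rack is empty (side part, rings at about (410,400)). I carry them gently back over the stand.

Emit:
apply_moves:
  motion: "0.004 -0.003 0 0;0.008 -0.005 0 0;0.012 -0.008 0 0;0.015 -0.01 0 0;0.017 -0.011 0 0;0.017 -0.011 0 0;0.017 -0.011 0 0;0.017 -0.011 0 0"

```text
time: 13.9
tool_pos: [559.6, 131.1, 170.8]
tcp_rot: [3.141, 0.0, 1.572]
contact_force: [0.3, 0.0, -0.6]
grip_width: 22.3
finger_force: 30.0
```

Emit:
apply_moves:
  motion: "0.017 -0.011 0 0;0.017 -0.011 0 0;0.017 -0.011 0 0;0.017 -0.011 0 0;0.017 -0.011 0 0;0.017 -0.011 0 0;0.017 -0.011 0 0;0.017 -0.011 0 0"

```text
time: 14.9
tool_pos: [471.6, 266.9, 170.7]
tcp_rot: [3.142, 0.0, 1.571]
contact_force: [-0.3, 0.8, -1.4]
grip_width: 22.0
finger_force: 30.0
```

Emit:
apply_moves:
  motion: "0.017 -0.011 0 0;0.015 -0.01 0 0;0.012 -0.008 0 0;0.009 -0.006 0 0;0.006 -0.004 0 0;0.004 -0.003 0 0;0.002 -0.002 0 0;0 0 0 0"

```text
time: 15.9
tool_pos: [428.3, 330.7, 170.7]
tcp_rot: [3.142, 0.0, 1.571]
contact_force: [-0.2, 0.3, -1.0]
grip_width: 21.8
finger_force: 30.0
```

```bash
python3 -c "
from h import *
d,W=rod(); rings(d,W,428,213)
cv2.imwrite('pics/c4.png',cv2.resize(d['img'][180:380,130:400],(800,592)))"
```

```text
tcp [428.3 330.7 170.7] n 1486
rel y -235 x 426.7 z [190.5 193.8]
rel y -205 x 426.7 z [191.3 193.2]
rel y -175 x 426.1 z [191.  193.6]
rel y -145 x 426.1 z [191.6 193.5]
rel y -115 x 427.3 z [191.7 194.1]
rel y -85 x 426.6 z [191.6 193.9]
rel y -55 x 426.8 z [191.9 194.7]
rel y -25 x 427.6 z [191.4 193.5]
ymin 102.34196403546943
ring 0.97 [427.  233.1 201.1] 205.0
ring 0.66 [425.3 209.2 200.9] 204.0
ring 0.66 [426.3 184.6 200.7] 205.0
ring 0.39 [417.5 223.8 105.5] 169.0
```

View pics/c4.png

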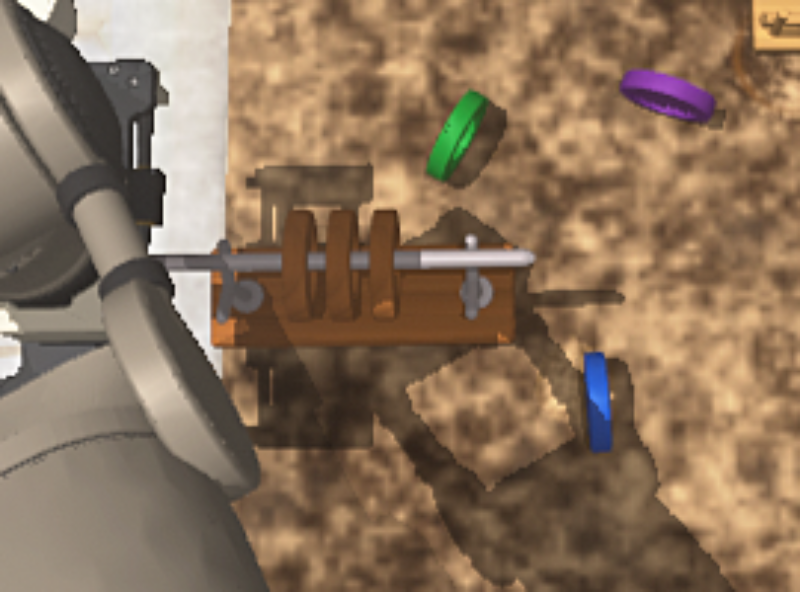

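The rings hang between the two forks (crop columns 300–385, forks at 225 and 472), so I lower the rod.

Emit:
apply_moves:
  motion: "0.001 -0.001 0.006 0;0 0 0.012 0;0 0 0.015 0;0 0 0.016 0;0 0 0.016 0;0 0 0.014 0;0 0 0.008 0;0 0 0.003 0"

```text
time: 17.05
tool_pos: [427.1, 331.7, 80.1]
tcp_rot: [-3.141, 0.0, 1.571]
contact_force: [0.2, 0.2, -1.1]
grip_width: 21.9
finger_force: 30.0
```

Emit:
apply_moves:
  motion: "0 0 0.002 0;0 0 0.001 0;0 0 0 0;0 0 0 0"

```text
time: 17.55
tool_pos: [427.4, 331.8, 77.9]
tcp_rot: [3.141, -0.0, 1.571]
contact_force: [0.4, -0.1, -1.0]
grip_width: 21.7
finger_force: 30.0
```

```bash
python3 -c "
from h import *
d,W=rod(); rings(d,W,428,213); print(bot.get_obs()['contact_force'])"
```

```text
tcp [427.4 331.8  77.9] n 1408
rel y -235 x 425.6 z [ 97.6 100.7]
rel y -205 x 425.6 z [ 98.8 101.8]
rel y -175 x 425.9 z [ 98.2 101. ]
rel y -145 x 424.9 z [ 98.6 101.7]
rel y -115 x 425.2 z [ 99.8 101.7]
rel y -85 x 425.6 z [ 99.2 101.8]
rel y -55 x 425.5 z [ 98.6 100.9]
rel y -25 x 426.2 z [ 98.4 101.2]
ymin 102.94489946034348
ring 0.84 [425.9 210.5 108.2] 113.0
ring 0.63 [426.4 186.8 108.6] 114.0
ring 0.54 [426.2 234.3 108.7] 114.0
[ 0.40793832 -0.18612144 -1.7577198 ]
```

Almost home; down the last 1 mm, then a partial release and retreat upward.

Emit:
apply_moves:
  motion: "0 0 0.001 0;0 0 0 0;0 0 0 0"

```text
time: 18.08
tool_pos: [427.7, 331.9, 77.0]
tcp_rot: [3.141, -0.0, 1.571]
contact_force: [2.2, 0.0, 2.0]
grip_width: 21.7
finger_force: 30.0
```

Emit:
apply_moves:
  motion: "0 0 0 0;0 0 0 0;0 0 0 0;0 0 0 0;0 0 0 0"
  fingers: 0.2

```text
time: 18.7
tool_pos: [427.2, 331.7, 76.7]
tcp_rot: [-3.142, 0.0, 1.571]
contact_force: [0.4, 0.5, -0.1]
grip_width: 54.7
finger_force: 0.0
```

Emit:
apply_moves:
  motion: "0 0 -0.01 0;0 0 -0.02 0;0 0 -0.03 0;0 0 -0.03 0;0 0 -0.03 0;0 0 -0.02 0;0 0 0 0;0 0 0 0"

```text
time: 19.7
tool_pos: [426.8, 331.5, 216.0]
tcp_rot: [-3.141, 0.001, 1.571]
contact_force: [0.6, -0.6, -0.6]
grip_width: 55.0
finger_force: 0.0
```

```bash
python3 -c "
from h import *
d=bot.capture('top'); W=cloud(d); rings(d,W,428,213)
Q=W[bot.cut_out(d,'rod')[0]['pixels']]; Q=Q[~np.isnan(Q[:,0])&(Q[:,2]>85)]
print(np.percentile(Q,[1,50,99],axis=0).round(1).tolist())
for y in range(100,400,30):
  C=Q[abs(Q[:,1]-y)<15]
  if len(C)>5: print(y,np.median(C,0).round(1))
cv2.imwrite('pics/c5.png',cv2.resize(d['img'][180:380,130:400],(800,592)))"
```

```text
ring 0.86 [425.9 210.3 107.6] 113.0
ring 0.64 [425.7 186.  108.2] 114.0
ring 0.54 [426.7 234.6 107.4] 114.0
[[415.0, 106.6, 90.8], [425.9, 248.9, 98.5], [434.3, 331.4, 109.1]]
100 [426.6 110.2  97.2]
130 [425.8 128.3  97.9]
160 [426.  159.8  99. ]
190 [426.  196.6  98.5]
220 [425.5 224.   98.5]
250 [425.5 254.2  98.4]
280 [426.  282.8  97.9]
310 [425.7 313.4  98.6]
340 [427.7 328.  103.9]
```

View pics/c5.png

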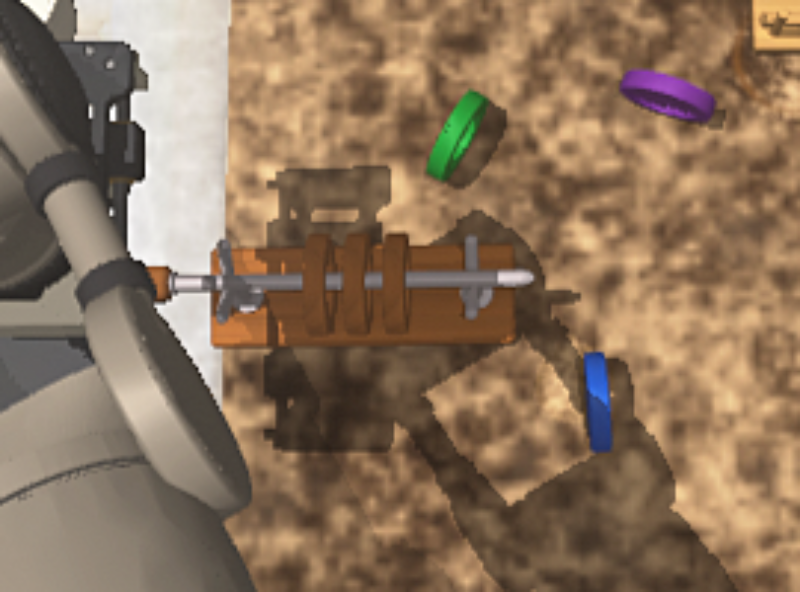

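The rod lies level in both forks (columns 225 and 472), with the three rings between them (315–397) and the gripper clear. I hand the job in.

```bash
python3 -c "
from plant import bot
print(bot.close_job())"
```

```text
the job is handed in; nothing more can be done
None
```

The rod is back level in both forks with the handle on its original side and all three rings hanging between the forks; the coasters were not touched, and I handed the job in at about 20 s on the robot clock (no verdict was returned).

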